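Get at the extractor's filter plate and show it

TASK

Lift the plywood backboard out of the slots on top of the fume extractor and lean it, with the edge that stood in the slots down on the bench, at an angle against the low timber rest so that it stays there by itself. Then lift the extractor's cover flap by its tab until it stands about upright and leave it open, draw out the filter plate hidden beneath, and finish while still holding that plate in the gripper: upright, still, above the middle of the tray with its lower edge 15 cm above the bench, touching nothing else. Do not disturb the lure stand, the paint bottle or the cup.

Things in the scene. Friction and masses are not known exactly. Their poses are not given: they have to be found in the camera images.
- extractor: (All sizes in mm.) White box fixed to the bench, 190 (x) x 170 (y) x 100 high, open on top under a cover flap; walls 10 thick, floor 6 thick. Origin: centre of its underside; x points to the hinge side (away from the robot), z up. Two ribs inside along x, 31 high, 17 apart about y = 0 (x -85 to +25), hold the filter plate upright..
- slots (a point): Point midway between the two dark slot posts on the box's side walls, at the slot floor: x = +50, y = 0, 110 above the bench; axes as the extractor's. The posts stand at y = +-74 to +-92, tops 132 above the bench; each slot is 14 wide (x) and 22 deep, open upward.
- flap (a joint): Hinge angle of the cover flap: 0 closed (level on the box), grows as the front edge rises, 1.57 = vertical, stop at 1.9. Stiff friction hinge (0.3 N m): stays at any angle where it is left; about 3 N at the tab lifts it. While the board stands in the slots it bars the flap.
- flap_hinge (a point): Point on the hinge axis at mid-width, 100 above the bench, at x = +90 in the extractor's frame; the axis runs along the extractor's y. Its axes turn with the flap; closed, they are the extractor's. The flap is a 180 x 144 x 6 plate reaching from the hinge towards the extractor's -x, its underside level with the hinge when closed.
- flap_tab (a point): Grip point on the flap's tab, a fin standing on the flap near its front edge: 26 long (flap's x), 10 thick (y), 34 tall. The point is on its middle plane, 24 above the flap's face, 165 from the hinge along the flap and 30 above the hinge when closed. Its axes turn with the flap.
- board: Loose plywood backboard with paint spots, 10 thick (x) x 164 wide (y) x 155 tall (z), about 0.18 kg. Origin: centre of its underside (a long edge). Starts upright in the extractor's slots, across the flap, its plane along the extractor's y, underside 110 above the bench; its top edge is free to grip across the 10 mm.
- rest: Low timber trestle fixed to the bench: a level bar 40 (x) x 160 (y), top 85 above the bench and 22 thick, on two legs of the same 40 depth. Origin: centre of its footprint on the bench; y along the bar, z up. The board may lean on either long face.
- filter: Loose framed filter plate, 110 long (x) x 12 thick (y) x 85 tall (z), about 0.09 kg, grip across the thickness. Origin: centre of its underside; z up. Starts hidden under the flap, upright on the extractor's floor near x = -30, y = 0 in its frame, length along its x, top edge 91 above the bench; over 25 mm free on both sides of its upper part.
- tray: Shallow open tray fixed to the bench, 150 (x) x 190 (y) x 22 high. Origin: centre of its underside.
- lure_stand: Bystander, loose: small stand, base 70 x 120, two bent arms carrying a painted fishing lure, 130 high. Origin: centre of its underside.
- paint_bottle: Bystander, loose: bottle 44 in diameter, 110 high. Origin: centre of its underside.
- cup: Bystander, loose: cup 64 in diameter, 60 high. Origin: centre of its underside.
Not all that is in view belongs to the job. Of the things shaped like the rest, the wooden one is meant. Of the things that look like the board, the smaller one is meant.

How it is judged:
On the way, in this order (a step that is already met when the one before it is completed fails the run):
1. the board leans by itself against the rest, foot on the bench (angle between board's own z axis and vertical between 0.12 and 0.7 rad and contact force between board and rest above 0.03 N and height (world z) of board below 0.015 m and contact force between board and the arm below 0.01 N and contact force between board and the fingers below 0.01 N and linear speed of board below 0.02 m/s and contact force between board and extractor below 0.01 N and contact force between board and tray below 0.01 N), for 0.2 s.
2. the cover flap stands open (value of joint flap above 1.2 rad), for 0.1 s.
3. the filter plate is drawn out above the extractor, in the fingers (contact force between filter and the fingers above 1 N and height (world z) of filter above 0.1 m), for 0.1 s.
At the end, for the whole second after the job is handed in: Filter gripped, still, upright within 0.25 rad, within 50 mm of the tray centre seen from above, underside 100-220 mm above the bench, touching only the gripper; flap beyond 1.2 rad; board on its long edge on the bench, tilted 0.12-0.70 rad, against the rest, untouched and at rest (all of step 1 and all of step 3 and value of joint flap above 1.2 rad and horizontal distance between filter and tray below 0.05 m and height (world z) of filter below 0.22 m and angle between filter's own z axis and vertical below 0.25 rad and linear speed of filter below 0.03 m/s and angular speed of filter below 0.3 rad/s and contact force between filter and tray below 0.01 N and contact force between filter and board below 0.01 N and contact force between filter and rest below 0.01 N and contact force between filter and extractor below 0.01 N); the arm keeps its last pose, push and grip.
It fails at once if the lure stand is disturbed (moved over 30 mm or tipped) (distance of lure_stand from where it was at the start of the episode above 0.03 m or angle between lure_stand's own z axis and vertical above 0.4 rad).
It fails at once if the paint bottle is disturbed (moved over 30 mm or tipped) (distance of paint_bottle from where it was at the start of the episode above 0.03 m or angle between paint_bottle's own z axis and vertical above 0.4 rad).
It fails at once if the cup is disturbed (moved over 30 mm or tipped) (distance of cup from where it was at the start of the episode above 0.03 m or angle between cup's own z axis and vertical above 0.4 rad).
It also fails if it takes over 64 s, if anything falls off the work surface, if the arm or the gripper's body presses on something with over 40 N, if the wrist force passes 120 N, or if a joint passes its speed limit or range.

ROBOT

A 6-joint arm with a two-finger parallel gripper is mounted at the origin on the work surface. World frame = base frame: x ahead of the robot, y to its left, z up, the work surface at z = 0. Lengths are in m, angles in rad, forces in N, time in s.
With the tool pointing down it reaches from about 0.35 to 0.925 m from the base axis. Payload 6.4 kg.
Tool frame: the origin (TCP) lies at the very end of the fingers, on their centre line; the grasp point (between the pads) lies 19 mm behind it (bot.hold_point_z is the x of the grasp point in the tool frame, in m); x points along the fingers, z is the direction in which the jaws open and shut, and the axes are right-handed (so a half turn about x gives the same grasp; the last joint's range is limited). The gripper opens to 94 mm and grips with 3 to 60 N. Pads are 16 mm wide; open, the fingers measure 119 mm over their backs; the gripper's body (75 mm by 177 mm) begins 78 mm behind the grasp point.
Start: joints at [1.169, 0.245, 1.558, -0, 1.339, -0.174], TCP at [0.147, 0.633, 0.205] pointing down, gripper open.
Joint ranges: [-3.13, 3.13], [-1.02, 2.26], [0.13, 2.54], [-0.95, 4.09], [0.21, 2.88], [-2.74, 2.74]. Speed limits (rad/s): [2.57, 2.57, 3.14, 3.14, 3.14, 3.14].

INTERFACE

Orientations are given as a rotation vector (axis times angle).
In Python, from cell import bot gives the robot as it stands.
- The arm moves only by the tool carry_out, never from a script. Its argument "commands" is one flat list of numbers, 7 for each row, row after row: the turn, a rotation vector about the tool's x, y, z in degrees, then the shift along the tool's x, y, z in mm, then the opening, from 0 (shut) to 1 (fully open). A call has exactly 10 rows; each row is the pose to reach, as a shift and turn from the pose commanded when the call began, along the tool's axes at that moment; what a row does not reach only later rows make up. A row lasts 1/8 s, in which the tool goes at most 62.5 mm and 10.7 degrees, less where a joint would pass 70% of its speed; a pose out of reach is approached as far as the arm can. A call with a gripper value outside its range is refused whole. The fingers move at their own pace and stop on an object; the grip force is fixed at half the most. Time passes only in rows, so rows that repeat a pose let the fingers close, or fill a call up. It gives the time, the measured TCP pose, the force and the opening at its end, in the units of the state.
- bot.observe(): the state, without advancing time (a new reading comes with each control period).
- bot.grab_frame(name): name is "scene" or "top"; returns a dict with "pixels" (400x640x3 uint8, blue, green, red), "z_map" (400x640 float32, m along the optical axis (not along the pixel's ray), 0 where there is no reading), "fov_y" (degrees; the focal length in pixels is half the picture's height over the tangent of half this angle, whatever the lens; pixels are square), "cx", "cy" (the principal point, pixels), "eye" and "attitude" of the camera in the world. Camera axes: x right, y down, z forward; pixel columns grow to the right and rows downward; lengths in m; the calibration is good to about 2 mm. A picture is of the moment at which its call begins.
- bot.job_done(): hands the job in, once; it reports no verdict.
The state is a dict: "t": time; "q": joint angles; "qvel": joint speeds; "joint_efforts": joint torques, N m; "tcp_pos": TCP position; "eef_rot": TCP orientation; "wrist_force": force on the tool from outside, world axes, zero at the start; "moment": the same for the moment, N m; "width": opening from 0.0 (shut) to 1.0 (fully open).
Only numpy, scipy, OpenCV 4.12 (cv2) and the standard library are available. Lean on these libraries where they do the work, as an engineer would, in place of code of your own. Each camera call takes 0.05 s, during which the arm holds its last target.

## Working session

There is one attempt and no reset: what is moved stays moved. The work goes in short steps, Python scripts to look and compute and a tool call to move; the robot and the scene stay as the last step left them, time stands still between calls to the robot, and variables do not carry over. Pictures are saved under pics/ and viewed, and the job is handed in when it is done.

Besides the shell and the picture viewer there is one more tool, called after "Emit:" by a JSON object that holds its "op" and its "data", one argument or row to a line. carry_out: Moves the arm, as the interface text tells. Its arguments: {"type":"object","properties":{"commands":{"type":"array","items":{"type":"number"}}},"required":["commands"]}

```bash
ls; mkdir -p pics; python3 - <<'E'
from cell import bot
import cv2,pickle
print(bot.observe())
for n in ("scene","top"):
    f=bot.grab_frame(n); cv2.imwrite(f"pics/{n}0.png",f["pixels"]); pickle.dump(f,open(f"{n}0.pkl","wb"))
    print(n,{k:f[k] for k in f if k not in("pixels","z_map")}, (f["z_map"]>0).mean())
E
```

```text
pics
{'t': 0.0, 'q': array([ 1.16890880e+00,  2.45790913e-01,  1.55900182e+00,  2.08971962e-05,
        1.33871082e+00, -1.74130209e-01]), 'qvel': array([ 0.0011464 ,  0.00076247, -0.00097947,  0.00013253,  0.00158287,
       -0.00097342]), 'joint_efforts': array([ 1.58535862e-03, -4.15830874e+01, -3.14604485e+01,  6.85845455e-02,
        3.32562660e-02, -1.46704574e-04]), 'tcp_pos': array([0.1465346 , 0.63265024, 0.20436674]), 'eef_rot': array([-1.04079816,  1.31010232,  1.03930391]), 'wrist_force': array([0.08787077, 0.2392343 , 0.0912615 ]), 'moment': array([-0.02499381,  0.04117594,  0.01961834]), 'width': 0.9995115110415714}
scene {'fov_y': 52.03865790372191, 'cx': 322.28658391831976, 'cy': 206.08749101953302, 'eye': array([1.00034707, 0.66012199, 0.76597223]), 'attitude': array([-0.7956094 , -2.49342018,  1.18658783])} 0.99496875
top {'fov_y': 51.97030167519221, 'cx': 319.0610705653541, 'cy': 205.23018836710358, 'eye': array([0.39902569, 0.01384048, 1.1181786 ]), 'attitude': array([-2.20670094,  2.15324367, -0.12690497])} 0.99601953125
```

View pics/scene0.png

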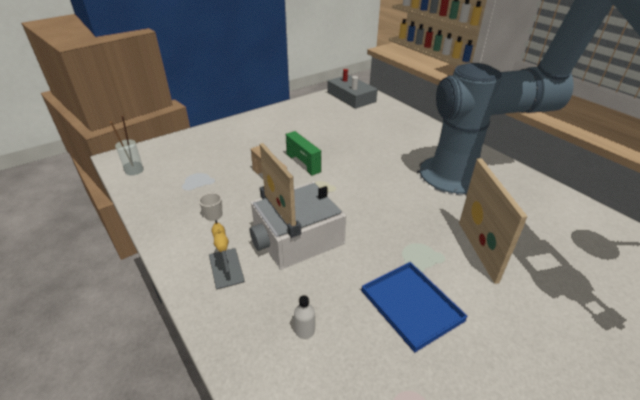

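View pics/top0.png

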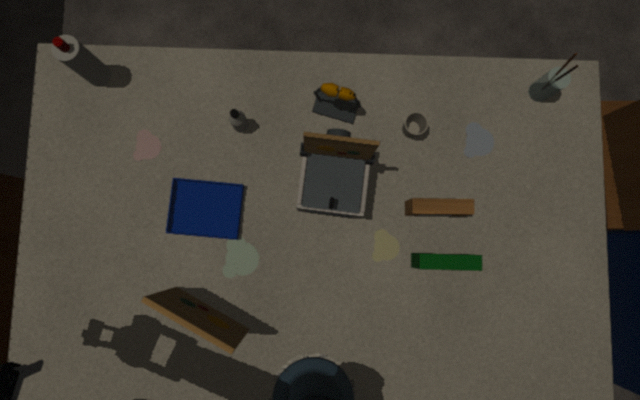

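The scene view shows two possible boards: the smaller one in the slots at scene (277,185) / top (340,145), and a larger one at scene (490,220) / top (195,320). There are also two possible rests: wooden at scene (258,160) / top (440,207), and green at scene (303,152) / top (447,262). I choose the slotted board and the wooden rest. The tray is at top (205,208), the lure stand at (337,100), the bottle at (237,118) and the cup at (415,125).

```bash
cat > h.py <<'E'
import numpy as np,cv2,pickle
from scipy.spatial.transform import Rotation as R
def cloud(f):
    z=f["z_map"];h,w=z.shape;fl=h/2/np.tan(np.radians(f["fov_y"]/2))
    u,v=np.meshgrid(np.arange(w),np.arange(h))
    p=np.stack([(u-f["cx"])/fl*z,(v-f["cy"])/fl*z,z],-1)
    P=p@R.from_rotvec(f["attitude"]).as_matrix().T+f["eye"]
    P[z==0]=np.nan
    return P
def proj(f,P):
    fl=200/np.tan(np.radians(f["fov_y"]/2))
    p=(np.asarray(P)-f["eye"])@R.from_rotvec(f["attitude"]).as_matrix()
    return np.stack([p[...,0]/p[...,2]*fl+f["cx"],p[...,1]/p[...,2]*fl+f["cy"]],-1)
def rect(xy):
    (c,s,a)=cv2.minAreaRect((xy*1000).astype(np.float32)); return np.round(c,1),np.round(s,1),round(a,2)
E
python3 - <<'E'
from h import *
for n in("top","scene"):
    f=pickle.load(open(n+"0.pkl","rb"));P=cloud(f);z=P[...,2]
    print(n,"bench",np.nanmedian(z))
    hsv=cv2.cvtColor(f["pixels"],cv2.COLOR_BGR2HSV)
    rois={"top":dict(ext=(290,125,385,222),rest=(400,190,482,222),green=(405,245,490,275),tray=(160,172,250,245),lure=(308,78,365,128),bottle=(225,105,250,132),cup=(400,110,432,140),big=(135,280,255,355))}.get(n,{})
    for k,(a,b,c,d) in rois.items():
        Q=P[b:d,a:c].reshape(-1,3);Q=Q[Q[:,2]>0.012]
        print(k,len(Q),"z%",np.round(np.percentile(Q[:,2],[5,50,95,99.5]),3),rect(Q[:,:2]))
        if k=="ext":
            for lo,hi in((.085,.115),(.12,.14),(.25,.28)):
                S=Q[(Q[:,2]>lo)&(Q[:,2]<hi)];print("  ",lo,len(S),np.median(S[:,2]),rect(S[:,:2]))
        if k=="rest":
            S=Q[abs(Q[:,2]-.085)<.008];print("  top",len(S),np.median(S[:,2]),rect(S[:,:2]))
f=pickle.load(open("top0.pkl","rb"))
im=f["pixels"][70:230,280:490];im=cv2.resize(im,None,fx=3.6,fy=3.6,interpolation=cv2.INTER_CUBIC);cv2.imwrite("pics/c1.png",cv2.convertScaleAbs(im,alpha=1.8))
f=pickle.load(open("scene0.pkl","rb"))
im=f["pixels"][120:290,190:370];im=cv2.resize(im,None,fx=3.5,fy=3.5,interpolation=cv2.INTER_CUBIC);cv2.imwrite("pics/c2.png",im)
E
```

```text
top bench -0.0009202397152268116
ext 5714 z% [0.079 0.106 0.263 0.266] (array([591.5, -42.4]), array([183.7, 222.9]), 84.26)
   0.085 3732 0.10506382817929161 (array([588.6, -42.2]), array([183.3, 213. ]), 84.23)
   0.12 257 0.13152400371014017 (array([564.8, -39.6]), array([183.7, 151.1]), 84.25)
   0.25 471 0.26392340403426584 (array([627.1, -45.5]), array([161.7,  11.7]), 84.16)
rest 1155 z% [0.037 0.084 0.087 0.089] (array([ 506.7, -320.3]), array([ 40.5, 160.5]), 0.58)
  top 992 0.08443483859800471 (array([ 506.7, -320.2]), array([ 40. , 159.6]), 0.01)
green 1130 z% [0.05  0.084 0.088 0.09 ] (array([ 366. , -338.4]), array([161.4,  40. ]), 89.79)
tray 485 z% [0.014 0.021 0.024 0.026] (array([490.8, 300.1]), array([190.7, 150.3]), 85.8)
lure 613 z% [0.012 0.118 0.128 0.131] (array([786.2, -45.8]), array([128.2,  67.8]), 77.38)
bottle 327 z% [0.021 0.073 0.111 0.113] (array([724.1, 213.7]), array([39.7, 43.3]), 30.87)
cup 363 z% [0.017 0.046 0.061 0.063] (array([ 728.9, -258.5]), array([61.9, 61.5]), 83.16)
big 2934 z% [0.03  0.156 0.214 0.216] (array([223.4, 273.6]), array([227.2,  16.3]), 61.82)
scene bench -0.000724935712071606
```

View pics/c1.png

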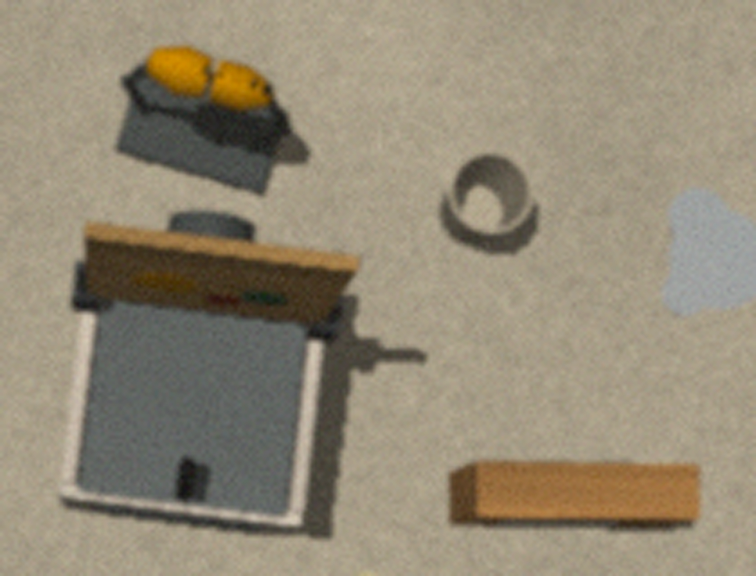

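View pics/c2.png

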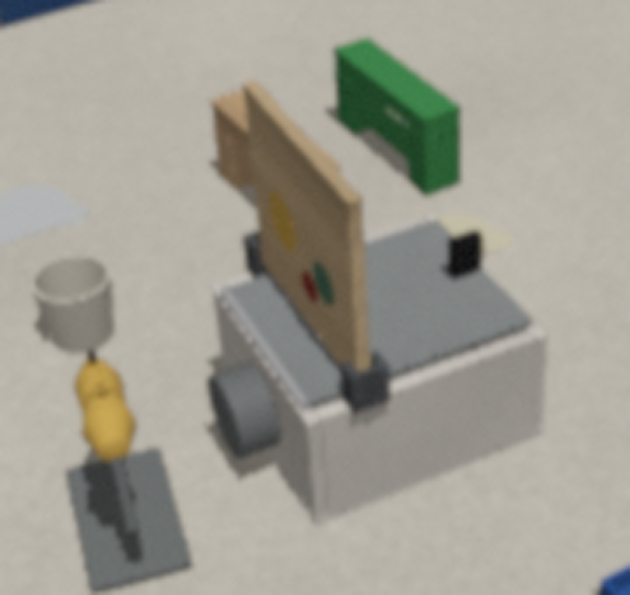

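The crops confirm the choices: the small board with paint spots is in the slots, and the rest is the wooden one. Next I'll get the tool-frame conventions and the first shifts.

```bash
cat >> h.py <<'E'
def toolR(xdir,zdir):
    x=np.array(xdir,float);x/=np.linalg.norm(x);z=np.array(zdir,float);z-=x*(z@x);z/=np.linalg.norm(z)
    return np.stack([x,np.cross(z,x),z],1)
def rel(s,p,Rt=None,note=""):
    R0=R.from_rotvec(s["eef_rot"]).as_matrix()
    sh=R0.T@(np.array(p)-s["tcp_pos"])*1000
    rv=np.zeros(3) if Rt is None else np.degrees(R.from_matrix(R0.T@Rt).as_rotvec())
    print(note,"turn",np.round(rv,1),"shift",np.round(sh,1))
yaw=np.radians(-5.8); EX=np.array([np.cos(yaw),np.sin(yaw),0]);EY=np.array([-np.sin(yaw),np.cos(yaw),0])
E0=np.array([.5774,-.0404,0])
def ext(x,y,z): return E0+x*EX+y*EY+np.array([0,0,z])
E
python3 - <<'E'
from h import *; from cell import bot
s=bot.observe(); print(R.from_rotvec(s["eef_rot"]).as_matrix().round(3))
f=pickle.load(open("top0.pkl","rb"));P=cloud(f)
Q=P[190:222,400:482].reshape(-1,3);S=Q[abs(Q[:,2]-.085)<.006]
# edges fit by y-bins
for q in (0,1):
    ys=np.arange(-.39,-.245,.01);e=[(S[abs(S[:,1]-y)<.005][:,0].min() if q==0 else S[abs(S[:,1]-y)<.005][:,0].max()) for y in ys]
    c=np.polyfit(ys,e,1);print("rest edge",c,np.polyval(c,-.32))
Q=P[125:222,290:385].reshape(-1,3);S=Q[(Q[:,2]>.258)]
c=np.polyfit(S[:,1],S[:,0],1);print("board yaw",-np.degrees(np.arctan(c[0])),S.mean(0),(S.max(0)+S.min(0))/2)
S=Q[(Q[:,2]>.118)&(Q[:,2]<.15)&(Q[:,0]<.54)];print("tab",S[:,:2].mean(0),len(S),(ext(-75,0,0) if 0 else ext(-.075,0,.13)))
print(ext(.05,0,.11))
for zs in(1,-1):
    rel(s,ext(.05,0,.40),toolR([0,0,-1],zs*EX),zs)
E
```

```text
[[-0.001 -0.974  0.226]
 [-0.002  0.226  0.974]
 [-1.     0.    -0.002]]
rest edge [-0.00224358  0.4868923 ] 0.48761024233993466
rest edge [-0.00279834  0.52471267] 0.525608138743549
board yaw -5.649983889728084 [ 0.62643371 -0.04532292  0.26406929] [ 0.62673433 -0.04552831  0.26342076]
tab [ 0.5019212  -0.03319646] 48 [ 0.50278395 -0.03282078  0.13      ]
[ 0.62714404 -0.04545281  0.11      ]
1 turn [82.7 -0.1  0.1] shift [-194.8 -621.2 -552.4]
-1 turn [-97.3  -0.1  -0.1] shift [-194.8 -621.2 -552.4]
```

Emit:
{"op": "carry_out", "data": {
  "commands": [0,0,0,-50,0,0,1,4,0,0,-100,-30,-27,1,9,0,0,-150,-65,-58,1,14,0,0,-190,-102,-91,1,19,0,0,-195,-140,-124,1,25,0,0,-195,-180,-160,1,31,0,0,-195,-220,-195,1,37,0,0,-195,-260,-231,1,43,0,0,-195,-300,-267,1,49,0,0,-195,-340,-302,1]
}}

```text
t: 1.35
tcp_pos: [0.4104, 0.2606, 0.4001]
eef_rot: [-0.38, 1.538, 0.38]
wrist_force: [-0.2, 1.5, 0.1]
width: 1.0
```

```bash
python3 - <<'E'
from h import *; from cell import bot
s=bot.observe(); print(s["t"],s["tcp_pos"],s["q"].round(3))
rel(s,ext(.0495,0,.33),toolR([0,0,-1],EX))
E
```

```text
1.35 [0.41036455 0.26063687 0.40010772] [ 0.332 -0.24   1.697  0.     1.685 -0.152]
 turn [33.5 -0.  -0. ] shift [  70.1 -371.6   48.9]
```

Emit:
{"op": "carry_out", "data": {
  "commands": [5,0,0,0,-45,6,1,10,0,0,0,-90,12,1,15,0,0,0,-135,18,1,20,0,0,0,-180,24,1,24,0,0,0,-225,30,1,28,0,0,0,-270,36,1,31,0,0,15,-315,42,1,33.5,0,0,35,-350,46,1,33.5,0,0,70,-372,49,1,33.5,0,0,70,-372,49,1]
}}

```text
t: 2.6
tcp_pos: [0.6261, -0.044, 0.326]
eef_rot: [0.079, 1.577, -0.076]
wrist_force: [0.4, -0.3, 0.1]
width: 0.998
```

```bash
python3 - <<'E'
from h import *; from cell import bot
s=bot.observe(); print(s["t"],s["tcp_pos"],s["q"].round(3))
rel(s,ext(.0495,0,.231),toolR([0,0,-1],EX))
f=bot.grab_frame("scene");cv2.imwrite("pics/s1.png",f["pixels"])
E
```

```text
2.6 [ 0.62606296 -0.04404617  0.32600452] [-0.251  0.127  1.475  0.     1.548 -0.152]
 turn [ 0.1 -0.5 -0.1] shift [95.  -1.4  1.5]
```

View pics/s1.png

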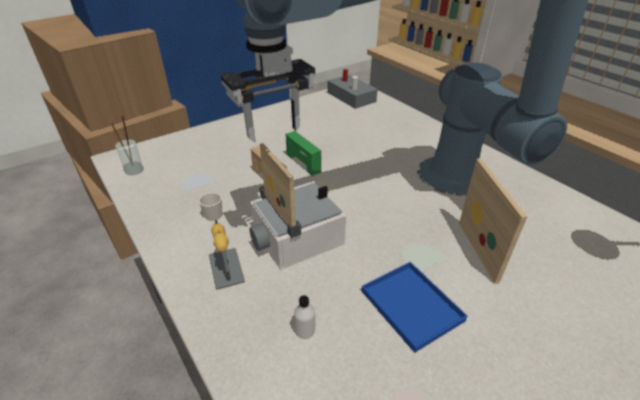

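```bash
python3 - <<'E'
from h import *; from cell import bot
s=bot.observe();print(s["tcp_pos"])
f=bot.grab_frame("scene");print(proj(f,[s["tcp_pos"],[.627,-.0455,.265],[.627,-.0455,.326]]))
P=cloud(f)
for u,v in((250,130),(296,122),(271,60),(277,152)): print(u,v,P[v,u])
t=bot.grab_frame("top");cv2.imwrite("pics/t1.png",t["pixels"]);print(proj(t,s["tcp_pos"]))
E
```

```text
[ 0.62669024 -0.04332997  0.32888168]
[[272.93911257 133.32064513]
 [274.32746308 157.99447549]
 [272.4051731  134.13655091]]
250 130 [ 0.68256272 -0.03646617  0.35737655]
296 122 [ 0.57825688 -0.02502322  0.34935187]
271 60 [ 0.63026372 -0.02117641  0.49474889]
277 152 [ 0.40040423 -0.45000536 -0.00172801]
[342.82576137 129.97068522]
```

View pics/t1.png

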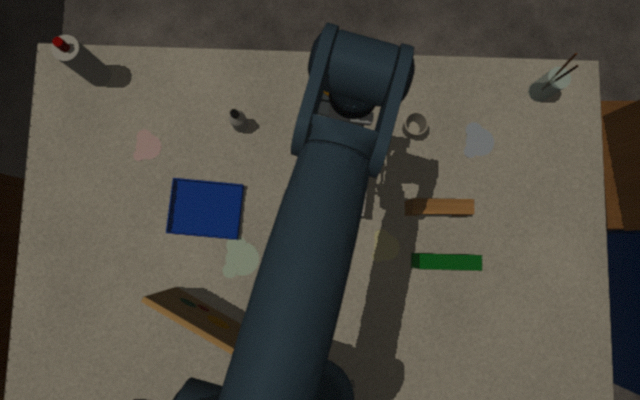

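The scene view shows the fingers straddling the board's top edge (tips near (250,130) and (296,122), board top near (277,155)). I'll descend and grip.

Emit:
{"op": "carry_out", "data": {
  "commands": [0,0,0,20,-1,0,1,0,0,0,45,-1,0,1,0,0,0,70,-1,0,1,0,0,0,88,-1,0,1,0,0,0,98,-1,0,1,0,0,0,98,-1,0,0.5,0,0,0,98,-1,0,0,0,0,0,98,-1,0,0,0,0,0,98,-1,0,0,0,0,0,98,-1,0,0]
}}

```text
t: 4.0
tcp_pos: [0.6274, -0.0444, 0.2327]
eef_rot: [0.076, 1.569, -0.076]
wrist_force: [-0.1, -0.6, -0.3]
width: 0.502
```

```bash
python3 - <<'E'
from h import *; from cell import bot
s=bot.observe(); print(s["t"],s["tcp_pos"],s["width"],s["wrist_force"])
rel(s,ext(.0495,0,.231),toolR([0,0,-1],EX))
f=bot.grab_frame("scene");cv2.imwrite("pics/s2.png",cv2.resize(f["pixels"][60:260,180:380],None,fx=3,fy=3))
E
```

```text
4.0 [ 0.62744305 -0.04443453  0.2327063 ] 0.5017626660519764 [-0.0927437  -0.58307067 -0.30144626]
 turn [0.2 0.  0. ] shift [ 1.7 -1.  -0.7]
```

View pics/s2.png

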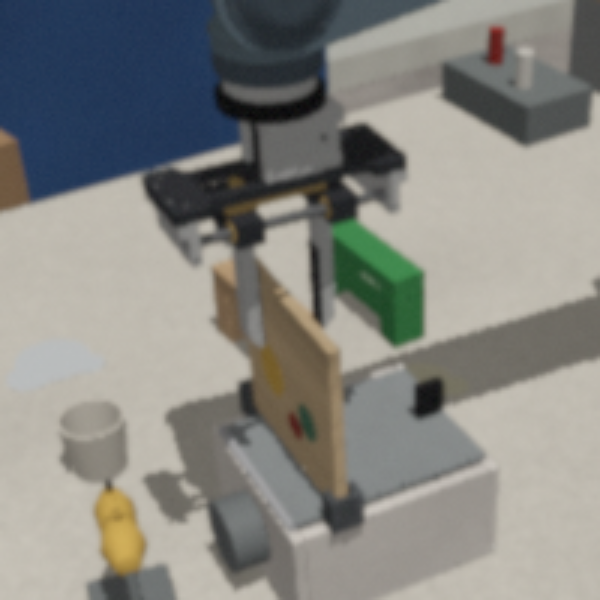

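Emit:
{"op": "carry_out", "data": {
  "commands": [0,0,0,0,0,0,0,0,0,0,0,0,0,0,0,0,0,0,0,0,0,0,0,0,0,0,0,0,0,0,0,0,0,0,0,0,0,0,0,0,0,0,0,0,0,-5,0,0,0,0,0,0,-20,0,0,0,0,0,0,-40,0,0,0,0,0,0,-60,0,0,0]
}}

```text
t: 5.3
tcp_pos: [0.6276, -0.0445, 0.2947]
eef_rot: [0.076, 1.568, -0.076]
wrist_force: [-0.7, -0.3, -2.6]
width: 0.098
```

```bash
python3 - <<'E'
from h import *; from cell import bot
f=bot.grab_frame("scene");cv2.imwrite("pics/s3.png",cv2.resize(f["pixels"][60:260,180:380],None,fx=3,fy=3))
s=bot.observe(); print(s["t"],s["tcp_pos"],s["width"],s["wrist_force"],s["moment"])
t=.22
Rt=toolR([np.sin(t),0,-np.cos(t)],[1,0,0])
fx=.5267
rel(s,ext(.0495,0,.36),None,"up")
rel(s,[.56,-.32,.33],Rt,"over")
E
```

```text
5.35 [ 0.6289599  -0.044779    0.29829457] 0.10623444854331084 [0.44244203 0.12617162 0.84699283] [-0.04836082  0.00225296 -0.02303584]
up turn [0. 0. 0.] shift [-61.7  -0.9  -1.8]
over turn [ -5.5 -12.2   0.7] shift [ -31.7 -280.6  -41.8]
```

View pics/s3.png

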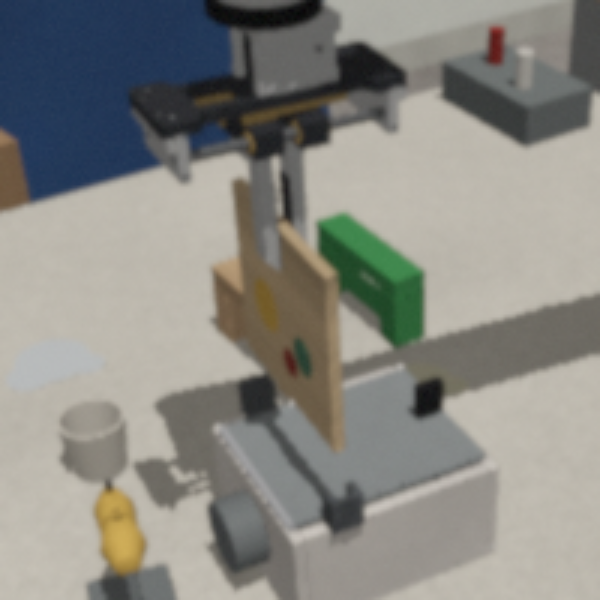

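Board is clear of the slots (crop: its bottom corner at (335,445), posts at (345,505)). I'll carry it over to the rest with the tilt applied.

Emit:
{"op": "carry_out", "data": {
  "commands": [0,0,0,-20,-10,0,0,0,0,0,-32,-40,0,0,-1,-2,0,-32,-80,-6,0,-2,-4,0.1,-32,-120,-12,0,-3,-6,0.2,-32,-160,-18,0,-4,-8,0.4,-32,-200,-26,0,-5,-10,0.5,-32,-240,-34,0,-5.5,-12.2,0.7,-32,-270,-40,0,-5.5,-12.2,0.7,-32,-281,-42,0,-5.5,-12.2,0.7,-32,-281,-42,0]
}}

```text
t: 6.6
tcp_pos: [0.5582, -0.3205, 0.3247]
eef_rot: [0.003, 1.358, 0.0]
wrist_force: [0.3, -0.8, -1.5]
width: 0.108
```

```bash
python3 - <<'E'
from h import *; from cell import bot
f=bot.grab_frame("scene");cv2.imwrite("pics/s4.png",cv2.resize(f["pixels"][60:260,180:380],None,fx=3,fy=3))
s=bot.observe(); print(s["t"],s["tcp_pos"],s["width"],s["wrist_force"],s["moment"])
Rm=R.from_rotvec(s["eef_rot"]).as_matrix();print(Rm.round(3))
t=.22;Rt=toolR([np.sin(t),0,-np.cos(t)],[1,0,0])
b=s["tcp_pos"]+.1227*Rm[:,0];print("bottom",b)
for zz in (.03,.003):
    rel(s,np.array([.5515,-.32,zz])-.1227*Rt[:,0],Rt,zz)
P=cloud(f);np.save("P4.npy",P);
E
```

```text
6.65 [ 0.55855593 -0.3196772   0.32469082] 0.1059941463382479 [ 0.00394863  0.4645287  -2.58589418] [-0.08306426  0.19403459 -0.01428043]
[[ 0.211  0.     0.977]
 [ 0.002  1.    -0.001]
 [-0.977  0.002  0.211]]
bottom [ 0.58448015 -0.31940006  0.20476105]
0.03 turn [-0.  -0.4 -0.1] shift [163.8  -0.7 -70. ]
0.003 turn [-0.  -0.4 -0.1] shift [190.2  -0.8 -75.7]
```

View pics/s4.png

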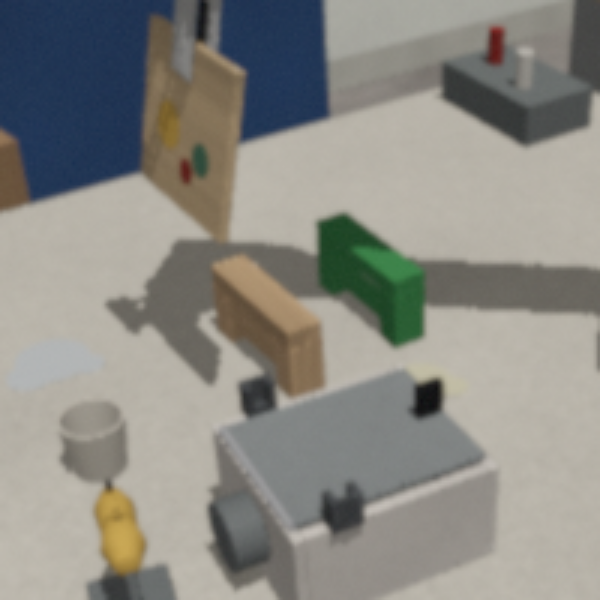

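```bash
python3 - <<'E'
from h import *
P=np.load("P4.npy")
Q=P[80:125,232:256].reshape(-1,3);Q=Q[(Q[:,0]<.65)&(Q[:,0]>.5)]
c=Q.mean(0);n=np.linalg.svd(Q-c)[2][2];n*=np.sign(n[0]);print(len(Q),c,n,"tilt",np.arcsin(n[2]),"yaw",np.degrees(np.arctan2(n[1],n[0])))
# predicted far face
b=np.array([.58448,-.3194,.20476])
print("resid of face from predicted (expect .005):",(c-b)@n)
A=P[60:145,225:265].reshape(-1,3);d=(A-c)@n;A=A[abs(d)<.004]
m=np.array([-n[2],0,n[0]]);print("along range rel bottom",np.percentile((A-b)@m,[0.5,50,99.5]),"y",A[:,1].min(),A[:,1].max())
E
```

```text
1073 [ 0.57014772 -0.30425667  0.28742864] [0.9796321  0.00234786 0.20078706] tilt 0.20216127873371517 yaw 0.13731918985095268
resid of face from predicted (expect .005): 0.002593990640678605
along range rel bottom [0.00140706 0.08036469 0.18352264] y -0.4007443118097861 -0.23062561357914868
```

Emit:
{"op": "carry_out", "data": {
  "commands": [0,-0.4,0,25,0,-8,0,0,-0.4,0,55,0,-18,0,0,-0.4,0,85,0,-29,0,0,-0.4,0,115,0,-40,0,0,-0.4,0,145,0,-52,0,0,-0.4,0,165,0,-62,0,0,-0.4,0,177,0,-69,0,0,-0.4,0,184,0,-73,0,0,-0.4,0,187,0,-74,0,0,-0.4,0,188,0,-74.5,0]
}}

```text
t: 7.9
tcp_pos: [0.5258, -0.3199, 0.1257]
eef_rot: [0.001, 1.35, 0.001]
wrist_force: [-0.3, -0.2, -1.6]
width: 0.104
```

```bash
cat > m.py <<'E'
from h import *; from cell import bot
f=bot.grab_frame("scene");cv2.imwrite("pics/s5.png",cv2.resize(f["pixels"][60:260,180:380],None,fx=3,fy=3))
s=bot.observe(); print(s["t"],s["tcp_pos"],s["width"],s["wrist_force"],s["moment"])
Rm=R.from_rotvec(s["eef_rot"]).as_matrix()
b=s["tcp_pos"]+.1227*Rm[:,0];print("bottom",b)
P=cloud(f);hsv=cv2.cvtColor(f["pixels"],cv2.COLOR_BGR2HSV)
M=(P[...,0]>.526)&(P[...,0]<.57)&(P[...,1]<-.23)&(P[...,1]>-.41)&(P[...,2]>.02)&(P[...,2]<.12)
Q=P[M];c=np.median(Q,0);Q=Q[np.linalg.norm(Q-c,axis=1)<.06];c=Q.mean(0);n=np.linalg.svd(Q-c)[2][2];n*=np.sign(n[0]);print(len(Q),c,n,"tilt",np.arcsin(n[2]))
print("face x at z=0:",c[0]+c[2]*n[2]/n[0])
E
python3 m.py
```

```text
7.95 [ 0.52568033 -0.3199325   0.12557501] 0.10595026101467964 [-0.73190369 -1.22499265 -2.18131442] [-0.07337479  0.3032857  -0.01999268]
bottom [ 0.55257292 -0.3198037   0.00585842]
529 [ 0.54142648 -0.30557917  0.07277388] [ 0.97579843 -0.00211955  0.2186617 ] tilt 0.22044277509262747
face x at z=0: 0.5577340115928968
```

View pics/s5.png

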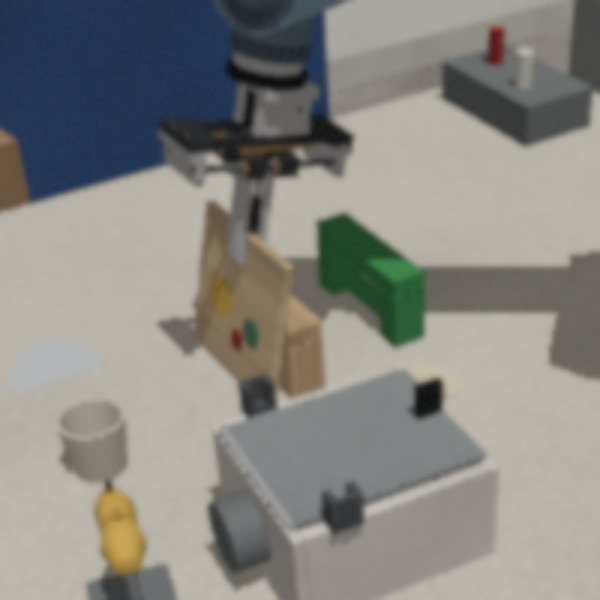

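Emit:
{"op": "carry_out", "data": {
  "commands": [0,0,0,1.5,0,-0.4,0,0,0,0,3,0,-0.7,0,0,0,0,3.5,0,-0.8,0,0,0,0,3.5,0,-0.8,0,0,0,0,3.5,0,-0.8,0.2,0,0,0,3.5,0,-0.8,0.35,0,0,0,3.5,0,-0.8,0.5,0,0,0,3.5,0,-0.8,0.5,0,0,0,3.5,0,-0.8,0.5,0,0,0,3.5,0,-0.8,0.5]
}}

```text
t: 9.2
tcp_pos: [0.5253, -0.3196, 0.1214]
eef_rot: [0.002, 1.351, 0.001]
wrist_force: [-0.0, -0.1, -0.5]
width: 0.501
```

```bash
sed -i 's/s5.png/s6.png/' m.py; python3 m.py
```

```text
9.25 [ 0.52531269 -0.31962782  0.1213661 ] 0.5016049316579402 [-0.72548007  0.0591035   0.60025812] [-0.07841584  0.19497385 -0.03626811]
bottom [ 0.55211101 -0.31940643  0.00162851]
529 [ 0.53995203 -0.30157093  0.07168001] [0.97605717 0.00181301 0.21750659] tilt 0.21925916707450321
face x at z=0: 0.5559253488788697
```

View pics/s6.png

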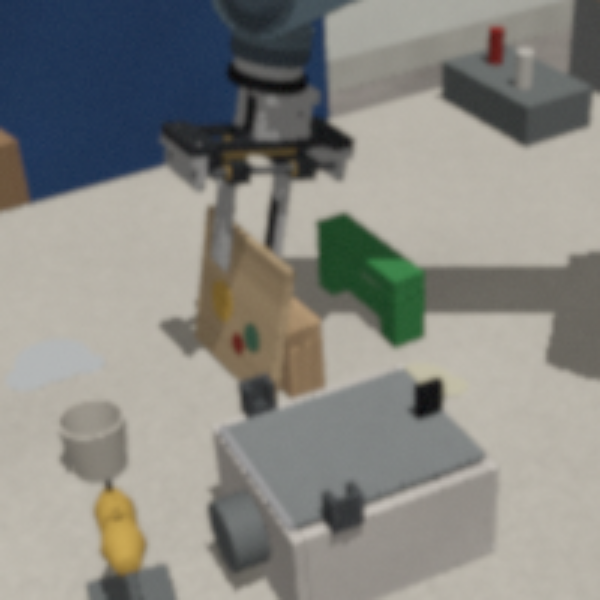

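```bash
python3 - <<'E'
from h import *; from cell import bot
s=bot.observe()
rel(s,ext(-.075,0,.22),toolR([0,0,-1],EY))
Rm=R.from_rotvec(s["eef_rot"]).as_matrix()
print(s["tcp_pos"]-.1*Rm[:,0])
E
```

```text
turn [-83.9  10.3   9.2] shift [-100.7  287.    -0.7]
[ 0.50347216 -0.31980826  0.21895175]
```

Emit:
{"op": "carry_out", "data": {
  "commands": [0,0,0,-15,0,0,0.5,0,0,0,-40,0,0,0.5,0,0,0,-70,0,0,0.5,-8,1,0.9,-95,10,0,0.5,-17,2.1,1.9,-103,45,0,0.5,-26,3.2,2.8,-103,85,0,0.5,-35,4.3,3.8,-103,125,0,0.5,-44,5.4,4.8,-103,165,0,0.5,-53,6.5,5.8,-103,205,0,0.5,-62,7.6,6.8,-103,245,0,0.5]
}}

```text
t: 10.5
tcp_pos: [0.5029, -0.0738, 0.2237]
eef_rot: [-0.843, 1.334, 0.842]
wrist_force: [-0.3, -0.2, -0.0]
width: 0.5
```

```bash
python3 - <<'E'
from h import *; from cell import bot
f=bot.grab_frame("scene");cv2.imwrite("pics/s7.png",f["pixels"])
s=bot.observe();print(s["t"],s["tcp_pos"],s["q"].round(2))
rel(s,ext(-.075,0,.18),toolR([0,0,-1],EY))
P=cloud(f);print(rect(P[(P[...,2]>.118)&(P[...,2]<.145)&(abs(P[...,0]-.5)<.03)&(abs(P[...,1]+.03)<.03)][:,:2]))
E
```

```text
10.55 [ 0.50288328 -0.06997423  0.22367106] [-0.39 -0.14  1.93  0.05  1.32 -1.5 ]
 turn [-21.2   2.8   2.4] shift [44.9 18.4 30.6]
(array([504.4, -28.4]), array([12.3, 25.1]), 82.07)
```

View pics/s7.png

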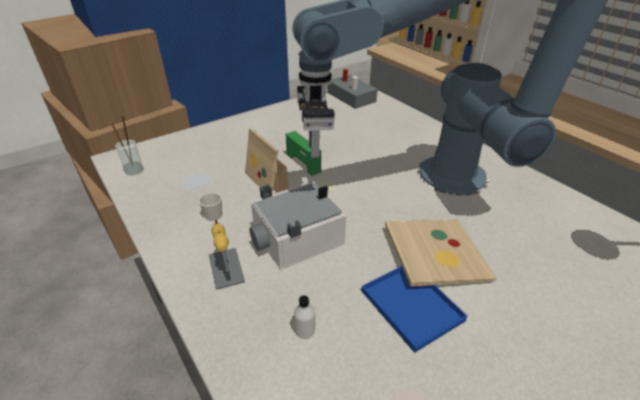

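The board leans at scene (265,165). However, the large decoy board, which stood at (490,220), now lies flat at (440,250) beside the tray. I'll check that from above before going on.

```bash
python3 - <<'E'
from h import *; from cell import bot
f=bot.grab_frame("top");cv2.imwrite("pics/t7.png",f["pixels"])
P=cloud(f);Q=P[190:330,130:300]
h=Q[...,2];m=(h>.006)&(h<.05)
print("heights",np.nanpercentile(h[m],[5,50,95,99]))
sc=bot.grab_frame("scene");S=cloud(sc)
for u,v in((395,225),(460,225),(438,250),(488,278),(400,278),(410,300)):print(u,v,S[v,u].round(3))
E
```

```text
heights [0.01319353 0.02615367 0.03691653 0.03979736]
395 225 [0.357 0.103 0.031]
460 225 [0.196 0.194 0.015]
438 250 [0.329 0.233 0.026]
488 278 [0.298 0.362 0.021]
400 278 [0.457 0.232 0.004]
410 300 [0.484 0.292 0.002]
```

View pics/t7.png

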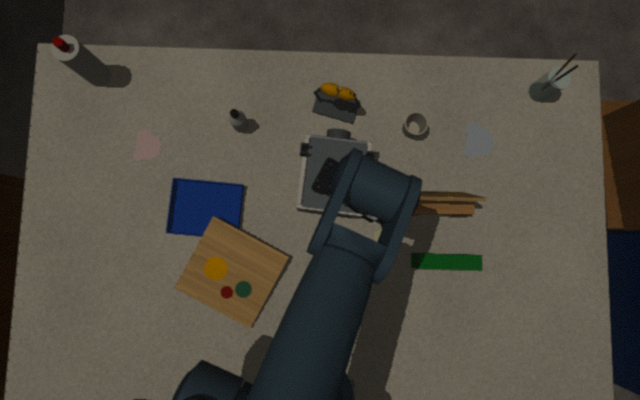

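The fallen decoy lies clear of everything judged, low (under 40 mm), with one corner at the tray's rim at top (210,218). The leaning board is still at (455,198). On to the tab.

Emit:
{"op": "carry_out", "data": {
  "commands": [-5,0.7,0.6,5,5,8,0.5,-10,1.3,1.1,15,9,15,0.5,-15,2,1.7,25,14,23,0.5,-20,2.6,2.3,35,18,29,0.5,-21.2,2.8,2.4,45,18.4,30.6,0.5,-21.2,2.8,2.4,45,18.4,30.6,0.5,-21.2,2.8,2.4,45,18.4,30.6,0.5,-21.2,2.8,2.4,45,18.4,30.6,0.5,-21.2,2.8,2.4,45,18.4,30.6,0.5,-21.2,2.8,2.4,45,18.4,30.6,0.5]
}}

```text
t: 11.9
tcp_pos: [0.5033, -0.0377, 0.1787]
eef_rot: [-1.126, 1.261, 1.125]
wrist_force: [0.3, -0.3, 0.3]
width: 0.499
```

```bash
python3 - <<'E'
from h import *; from cell import bot
f=bot.grab_frame("scene");cv2.imwrite("pics/s8.png",cv2.resize(f["pixels"][100:260,200:400],None,fx=3,fy=3))
s=bot.observe();print(s["t"],s["tcp_pos"],s["q"].round(2))
rel(s,ext(-.075,0,.112),toolR([0,0,-1],EY))
E
```

```text
11.95 [ 0.50322213 -0.03772389  0.17862877] [-0.3  -0.07  1.95 -0.    1.27 -1.76]
 turn [-0.7 -0.1 -0. ] shift [66.6  1.   4.9]
```

View pics/s8.png

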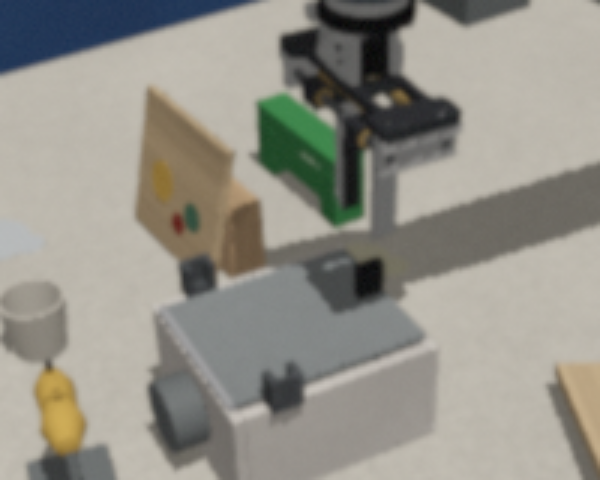

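Emit:
{"op": "carry_out", "data": {
  "commands": [-0.7,0,0,15,1,4.9,0.5,-0.7,0,0,35,1,4.9,0.5,-0.7,0,0,52,1,4.9,0.5,-0.7,0,0,63,1,4.9,0.5,-0.7,0,0,66.5,1,4.9,0.5,-0.7,0,0,66.5,1,4.9,0.2,-0.7,0,0,66.5,1,4.9,0,-0.7,0,0,66.5,1,4.9,0,-0.7,0,0,66.5,1,4.9,0,-0.7,0,0,66.5,1,4.9,0]
}}

```text
t: 13.2
tcp_pos: [0.5031, -0.0314, 0.1124]
eef_rot: [-1.133, 1.253, 1.135]
wrist_force: [1.7, 5.7, 1.6]
width: 0.104
```

```bash
cat > arc.py <<'E'
from h import *; from cell import bot
f=bot.grab_frame("scene");cv2.imwrite("pics/s9.png",cv2.resize(f["pixels"][100:260,200:400],None,fx=3,fy=3))
s=bot.observe();print(s["t"],s["tcp_pos"],s["q"].round(2),s["width"],s["wrist_force"])
R0=R.from_rotvec(s["eef_rot"]).as_matrix();H=ext(.09,0,.1)
# tilt of tool now
print(R0.round(3))
for a in np.radians(np.arange(9,100,9)):
    # raising front edge: rotate about EY so that -EX goes up: rotation +about EY sends -x -> +z
    Q=R.from_rotvec(EY*a).as_matrix()
    p=H+Q@(s["tcp_pos"]-H); Rt=Q@R0
    rel(s,p,Rt,f"{np.degrees(a):.0f} {p.round(3)}")
E
python3 arc.py
```

```text
13.25 [ 0.50308818 -0.03140681  0.11236422] [-0.29  0.01  2.    0.    1.13 -1.76] 0.10526172019376341 [0.57184962 5.42943281 0.69010614]
[[ 0.001 -0.995  0.101]
 [ 0.002  0.101  0.995]
 [-1.    -0.     0.002]]
9 [ 0.507 -0.032  0.138] turn [ 0. -0.  9.] shift [-25.6  -4.    0. ]
18 [ 0.515 -0.033  0.163] turn [ 0. -0. 18.] shift [-50.3 -11.9   0.1]
27 [ 0.527 -0.034  0.186] turn [ 0.1 -0.  27. ] shift [-73.5 -23.6   0.1]
36 [ 0.542 -0.035  0.207] turn [ 0.1 -0.  36. ] shift [-94.5 -38.8   0.2]
45 [ 0.56  -0.037  0.225] turn [ 0.1 -0.  45. ] shift [-112.9  -57.1    0.2]
54 [ 0.581 -0.039  0.241] turn [ 0.1 -0.  54. ] shift [-128.2  -78.     0.2]
63 [ 0.604 -0.042  0.252] turn [ 0.1 -0.  63. ] shift [-140.1 -101.1    0.2]
72 [ 0.628 -0.044  0.261] turn [ 0.1 -0.  72. ] shift [-148.2 -125.7    0.2]
81 [ 0.654 -0.047  0.265] turn [ 0.2 -0.  81. ] shift [-152.3 -151.3    0.2]
90 [ 0.679 -0.049  0.265] turn [ 0.2 -0.  90. ] shift [-152.4 -177.3    0.2]
99 [ 0.705 -0.052  0.261] turn [ 0.2 -0.  99. ] shift [-1.484e+02 -2.029e+02  2.000e-01]
```

View pics/s9.png

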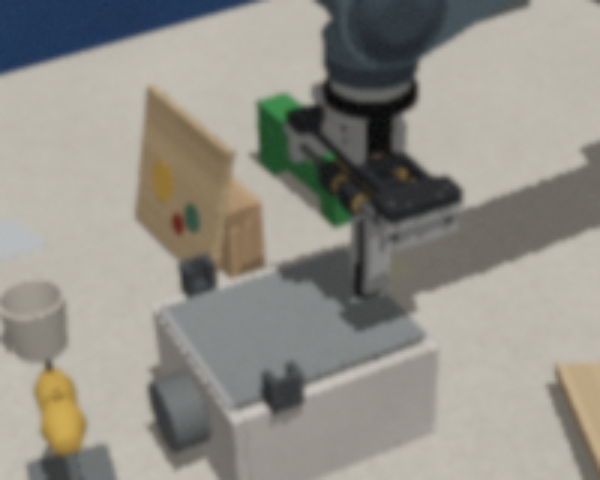

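Tab gripped (width 0.105, about 10 mm). I'll follow the hinge arc to about 54°.

Emit:
{"op": "carry_out", "data": {
  "commands": [0,0,3,-8.6,-1,0,0,0,0,9,-25.6,-4,0,0,0,0,15,-42.2,-9,0,0,0,0,21,-58.3,-15.5,0,0,0,0,27,-73.5,-23.6,0,0,0,0,33,-87.8,-33.5,0,0,0,0,39,-101,-44.5,0,0,0,0,45,-113,-57.1,0,0,0,0,51,-123.5,-70.8,0,0,0,0,54,-128,-78,0,0]
}}

```text
t: 14.5
tcp_pos: [0.5807, -0.0391, 0.2413]
eef_rot: [-0.497, 1.858, 1.802]
wrist_force: [-3.1, 5.0, 4.7]
width: 0.103
```

```bash
sed -i 's/s9.png/s10.png/;s/arange(9,100,9)/arange(5,46,5)/' arc.py; python3 arc.py
```

```text
14.55 [ 0.58082141 -0.03911826  0.24131742] [-0.22  0.68  1.12 -0.12  2.28 -1.72] 0.1051102491155762 [-1.34170874  6.78725782 10.20744352]
[[-0.81  -0.578  0.1  ]
 [ 0.083  0.057  0.995]
 [-0.581  0.814  0.002]]
5 [ 0.593 -0.04   0.248] turn [ 0. -0.  5.] shift [-14.4  -1.6   0. ]
10 [ 0.607 -0.042  0.254] turn [ 0. -0. 10.] shift [-28.5  -4.5   0. ]
15 [ 0.62  -0.043  0.259] turn [ 0. -0. 15.] shift [-42.4  -8.6  -0. ]
20 [ 0.634 -0.045  0.262] turn [ 0. -0. 20.] shift [-55.9 -13.9  -0. ]
25 [ 0.648 -0.046  0.265] turn [ 0. -0. 25.] shift [-68.8 -20.4  -0. ]
30 [ 0.663 -0.047  0.266] turn [ 0.  -0.1 30. ] shift [-81.2 -27.9  -0. ]
35 [ 0.677 -0.049  0.266] turn [ 0.  -0.1 35. ] shift [-92.8 -36.5  -0. ]
40 [ 0.691 -0.05   0.264] turn [ 0.  -0.1 40. ] shift [-103.6  -46.1   -0. ]
45 [ 0.706 -0.052  0.261] turn [ 0.  -0.1 45. ] shift [-1.136e+02 -5.660e+01 -1.000e-01]
```

View pics/s10.png

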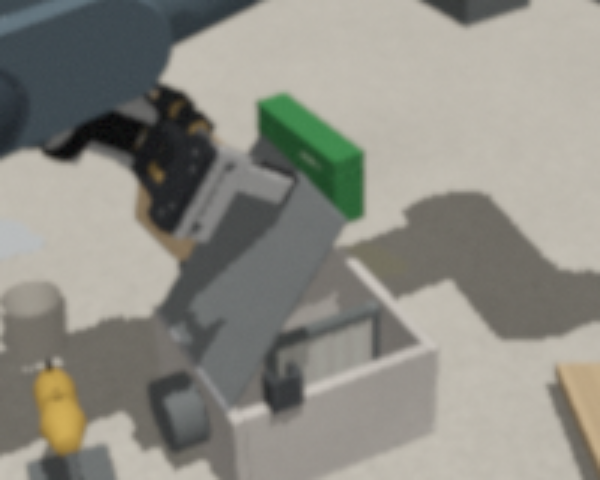

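The flap opens away from the robot and the tab turns with it, so the wrist is now folding over the far side (crop: flap edge near (290,175), filter visible at (330,350)). Wrist pitch is 2.28 of 2.88, which leaves room for about 22° more. I'll continue carefully.

Emit:
{"op": "carry_out", "data": {
  "commands": [0,0,2.5,-7.2,-0.6,0,0,0,0,5,-14.4,-1.6,0,0,0,0,7.5,-21.5,-3,0,0,0,0,10,-28.5,-4.5,0,0,0,0,12.5,-35.5,-6.5,0,0,0,0,15,-42.4,-8.6,0,0,0,0,17.5,-49.2,-11.1,0,0,0,0,20,-55.9,-13.9,0,0,0,0,22,-61.1,-16.4,0,0,0,0,22,-61.1,-16.4,0,0]
}}

```text
t: 15.8
tcp_pos: [0.6395, -0.045, 0.2637]
eef_rot: [-0.146, 2.06, 2.037]
wrist_force: [1.7, 6.4, 3.5]
width: 0.103
```

```bash
sed -i 's/s10.png/s11.png/' arc.py; python3 arc.py; python3 - <<'E'
from h import *; from cell import bot
f=bot.grab_frame("scene");P=cloud(f)
d=P-ext(0,0,0);ex=d@EX;ey=d@EY
M=(ex>-.0)&(ex<.12)&(abs(ey)<.07)&(P[...,2]>.14)&(P[...,2]<.30)
v,u=np.where(M);print(len(u),u.min(),u.max(),v.min(),v.max())
E
```

```text
15.85 [ 0.63945779 -0.04495277  0.2637272 ] [-0.2   1.02  0.73 -0.24  2.71 -1.82] 0.10686776844823928 [1.42137462 7.00602765 3.02601285]
[[-0.966 -0.239  0.1  ]
 [ 0.097  0.023  0.995]
 [-0.24   0.971  0.001]]
5 [ 0.654 -0.046  0.266] turn [-0. -0.  5.] shift [-14.4  -1.7  -0. ]
10 [ 0.668 -0.048  0.266] turn [-0. -0. 10.] shift [-28.6  -4.7  -0. ]
15 [ 0.683 -0.049  0.265] turn [-0. -0. 15.] shift [-42.4  -8.8  -0.1]
20 [ 0.697 -0.051  0.263] turn [-0. -0. 20.] shift [-55.9 -14.2  -0.1]
25 [ 0.711 -0.052  0.26 ] turn [-0. -0. 25.] shift [-68.8 -20.7  -0.1]
30 [ 0.725 -0.054  0.256] turn [-0. -0. 30.] shift [-81.2 -28.3  -0.1]
35 [ 0.738 -0.055  0.25 ] turn [-0. -0. 35.] shift [-92.8 -37.   -0.1]
40 [ 0.751 -0.056  0.243] turn [-0. -0. 40.] shift [-103.6  -46.7   -0.2]
45 [ 0.763 -0.057  0.235] turn [-0.1 -0.  45. ] shift [-113.5  -57.2   -0.2]
1753 243 289 142 221
```

View pics/s11.png

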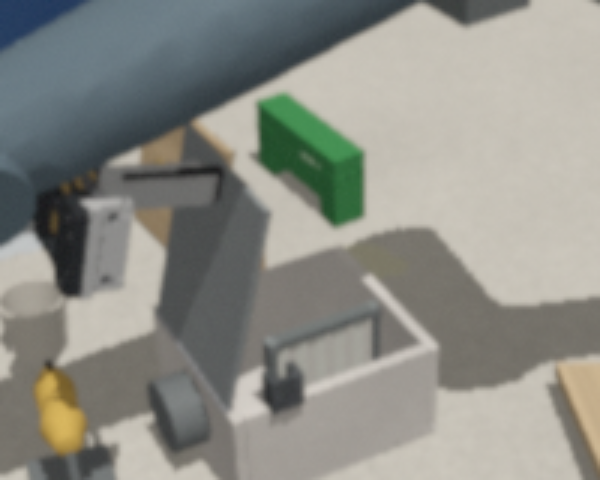

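The flap stands at about 76° (1.33 rad). I'll release, back off the tab, then rise.

Emit:
{"op": "carry_out", "data": {
  "commands": [0,0,0,0,0,0,0.4,0,0,0,0,0,0,0.4,0,0,0,0,0,0,0.4,0,0,0,0,0,0,0.4,0,0,0,-15,0,0,0.4,0,0,0,-32,0,0,0.4,0,0,0,-45,0,0,0.4,0,0,-4,-50,15,0,0.4,0,0,-10,-54,35,0,0.4,0,0,-16,-58,52,0,0.4]
}}

```text
t: 17.15
tcp_pos: [0.6828, -0.0509, 0.3275]
eef_rot: [-0.414, 1.914, 1.861]
wrist_force: [0.4, -0.4, 0.3]
width: 0.398
```

```bash
python3 - <<'E'
from h import *; from cell import bot
f=bot.grab_frame("scene");cv2.imwrite("pics/s12.png",cv2.resize(f["pixels"][100:260,200:400],None,fx=3,fy=3))
s=bot.observe();print(s["t"],s["tcp_pos"],s["q"].round(2),s["width"],s["wrist_force"])
print(R.from_rotvec(s["eef_rot"]).as_matrix().round(3))
D=toolR([0,0,-1],EY)
rel(s,ext(.06,0,.40),D,"A"); rel(s,ext(-.03,0,.40),D,"B")
E
```

```text
17.2 [ 0.68303626 -0.05072679  0.33419958] [-0.2   0.97  0.54 -0.19  2.65 -1.79] 0.39942629237748856 [ 0.45250507 -0.25677939  4.1445224 ]
[[-0.854 -0.51   0.101]
 [ 0.086  0.053  0.995]
 [-0.513  0.859 -0.002]]
A turn [ -0.1  -0.1 -59.2] shift [ 5.9 80.1 -0.5]
B turn [ -0.1  -0.1 -59.2] shift [ 83.2 126.3  -0.5]
```

View pics/s12.png

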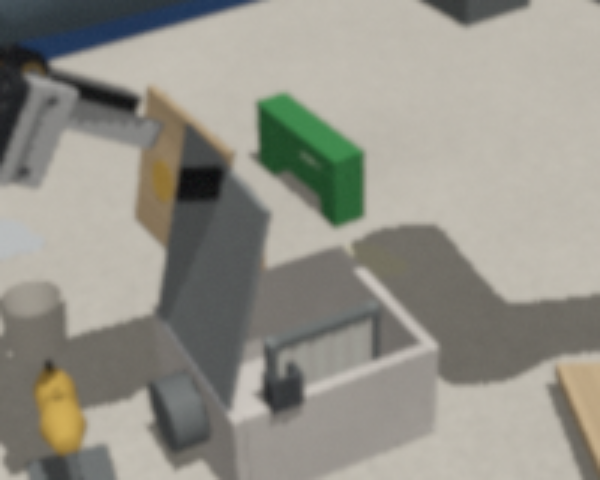

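Emit:
{"op": "carry_out", "data": {
  "commands": [0,0,-5,1,18,0,0.6,0,0,-11,3,36,0,0.6,0,0,-17,5,54,0,0.6,0,0,-23,6,70,0,0.6,0,0,-29,15,85,0,0.6,0,0,-35,30,94,0,0.6,0,0,-41,45,103,0,0.6,0,0,-47,60,112,0,0.6,0,0,-53,75,121,0,0.6,0,0,-59.2,83,126,-0.5,0.6]
}}

```text
t: 18.45
tcp_pos: [0.5476, -0.0377, 0.3947]
eef_rot: [-1.13, 1.264, 1.143]
wrist_force: [-0.8, 0.0, -0.3]
width: 0.603
```

```bash
python3 - <<'E'
from h import *; from cell import bot
f=bot.grab_frame("scene");cv2.imwrite("pics/s13.png",cv2.resize(f["pixels"][60:260,180:430],None,fx=3,fy=3))
s=bot.observe();print(s["t"],s["tcp_pos"],s["q"].round(2),s["width"],s["wrist_force"])
D=toolR([0,0,-1],EY)
rel(s,ext(-.03,0,.15),D,"hi"); rel(s,ext(-.03,0,.052),D,"grasp")
P=cloud(f);d=P-E0;ex=d@EX;ey=d@EY
M=(ex>-.084)&(ex<.05)&(abs(ey)<.04)&(P[...,2]>.08)&(P[...,2]<.097)
print(M.sum(),np.percentile(ex[M],[1,50,99]),np.percentile(ey[M],[1,50,99]),rect(np.stack([ex[M],ey[M]],1)))
n=(ex>.03)&(ex<.10)&(abs(ey)<.065)&(P[...,2]>.12)&(P[...,2]<.26)
Q=np.stack([ex[n],P[...,2][n]],1);c=Q.mean(0);v=np.linalg.svd(Q-c)[2][0];print("flap",n.sum(),np.degrees(np.arctan2(abs(v[1]),-v[0]*np.sign(v[1]))))
t=bot.grab_frame("top");P=cloud(t);d=P-E0;ex=d@EX;ey=d@EY
M=(ex>-.084)&(ex<.05)&(abs(ey)<.04)&(P[...,2]>.08)&(P[...,2]<.097)
print("top",M.sum(),rect(np.stack([ex[M],ey[M]],1)))
E
```

```text
18.5 [ 0.54582326 -0.0370484   0.39542392] [-0.27 -0.08  1.57 -0.    1.67 -1.74] 0.6023647466142518 [1.96761563 2.10407355 1.77260508]
hi turn [ 0.1 -0.1 -0.6] shift [ 2.454e+02 -4.200e+00  2.000e-01]
grasp turn [ 0.1 -0.1 -0.6] shift [343.4  -5.2   0.4]
233 [-0.08376253 -0.02868792  0.02602927] [-0.00463996  0.00762395  0.01371023] (array([-28.7,  -0.6]), array([110.5,  78.4]), 0.05)
flap 1310 76.58633350689537
top 82 (array([ 3.9, -0.5]), array([42. , 11.8]), 0.58)
```

View pics/s13.png

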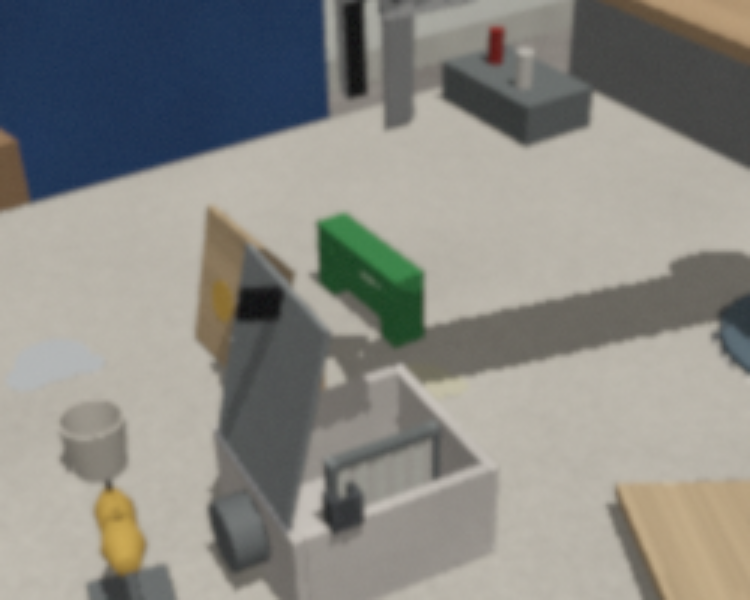

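The flap measures 76.6° (crop (280,380)) and the filter sits mid-box (crop (385,465)). Descending onto it.

Emit:
{"op": "carry_out", "data": {
  "commands": [0,0,-0.3,25,-1,0,0.6,0,0,-0.6,60,-3,0,0.6,0,0,-0.6,100,-4,0,0.6,0,0,-0.6,140,-5,0,0.6,0,0,-0.6,180,-5,0,0.6,0,0,-0.6,215,-5,0,0.6,0,0,-0.6,240,-5,0,0.6,0,0,-0.6,255,-5,0,0.6,0,0,-0.6,260,-5,0,0.6,0,0,-0.6,260,-5,0,0.6]
}}

```text
t: 19.8
tcp_pos: [0.5501, -0.0381, 0.1351]
eef_rot: [-1.134, 1.258, 1.137]
wrist_force: [0.1, -0.3, -0.2]
width: 0.601
```

```bash
python3 - <<'E'
from h import *; from cell import bot
f=bot.grab_frame("scene");cv2.imwrite("pics/s14.png",cv2.resize(f["pixels"][60:260,180:430],None,fx=3,fy=3))
s=bot.observe();print(s["t"],s["tcp_pos"],s["q"].round(2),s["width"],s["wrist_force"])
D=toolR([0,0,-1],EY)
rel(s,ext(-.029,0,.052),D,"grasp")
E
```

```text
19.85 [ 0.55040545 -0.03818852  0.13560058] [-0.27  0.09  1.86 -0.    1.19 -1.74] 0.599298904995261 [ 0.21295015 -0.11673901 -0.74310696]
grasp turn [ 0.  -0.1 -0.2] shift [83.6  1.7  0.6]
```

View pics/s14.png

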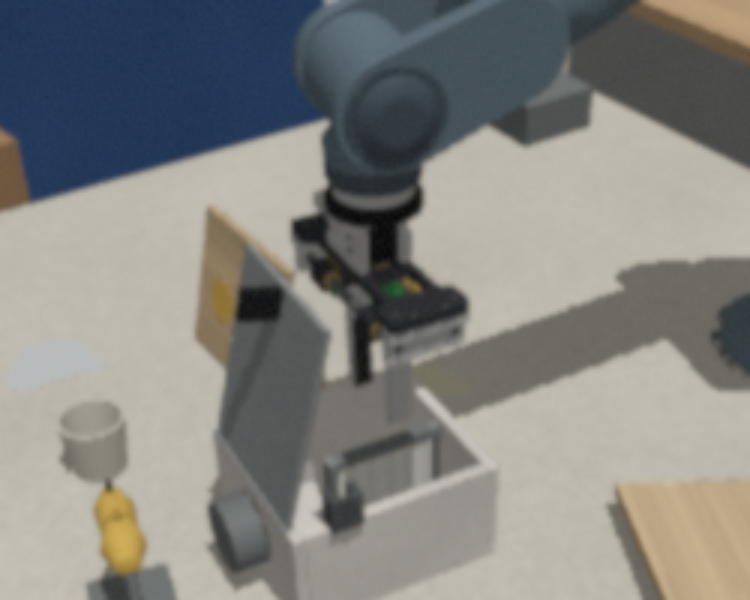

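Emit:
{"op": "carry_out", "data": {
  "commands": [0,0,0,20,1,0.6,0.6,0,0,0,45,1.7,0.6,0.6,0,0,0,68,1.7,0.6,0.6,0,0,0,80,1.7,0.6,0.6,0,0,0,83.5,1.7,0.6,0.5,0,0,0,83.5,1.7,0.6,0.2,0,0,0,83.5,1.7,0.6,0,0,0,0,83.5,1.7,0.6,0,0,0,0,83.5,1.7,0.6,0,0,0,0,83.5,1.7,0.6,0]
}}

```text
t: 21.1
tcp_pos: [0.548, -0.0373, 0.0516]
eef_rot: [-1.134, 1.258, 1.137]
wrist_force: [-0.9, -0.3, 1.9]
width: 0.128
```

```bash
python3 - <<'E'
from h import *; from cell import bot
f=bot.grab_frame("scene");cv2.imwrite("pics/s15.png",cv2.resize(f["pixels"][60:260,180:430],None,fx=3,fy=3))
s=bot.observe();print(s["t"],s["tcp_pos"],s["q"].round(2),s["width"],s["wrist_force"])
E
```

```text
21.15 [ 0.5479995  -0.03731554  0.05159464] [-0.27  0.21  1.91 -0.    1.03 -1.74] 0.12483620442845553 [-0.74790576 -0.52109818  2.26381455]
```

View pics/s15.png

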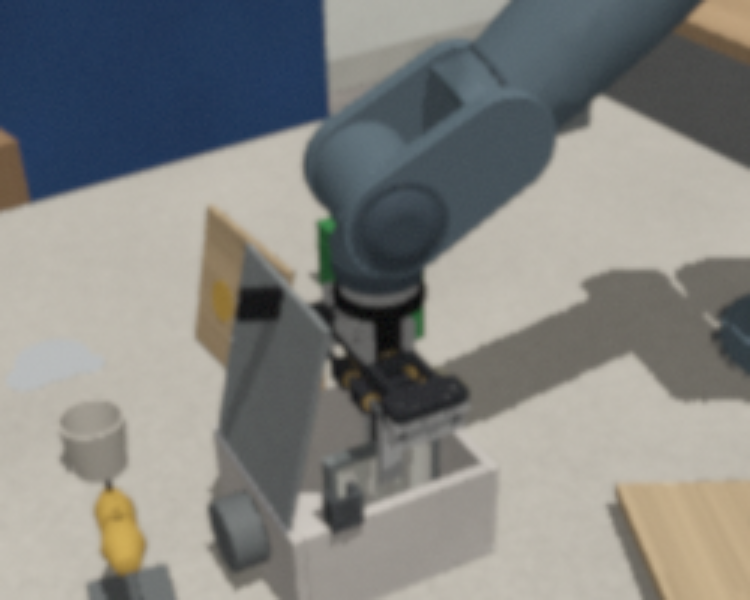

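Filter gripped (width 0.125, about 12 mm). Drawing it straight up.

Emit:
{"op": "carry_out", "data": {
  "commands": [0,0,0,0,0,0,0,0,0,0,-8,0,0,0,0,0,0,-25,0,0,0,0,0,0,-45,0,0,0,0,0,0,-70,0,0,0,0,0,0,-95,0,0,0,0,0,0,-120,0,0,0,0,0,0,-145,0,0,0,0,0,0,-165,0,0,0,0,0,0,-180,0,0,0]
}}

```text
t: 22.4
tcp_pos: [0.5485, -0.0372, 0.2327]
eef_rot: [-1.134, 1.258, 1.137]
wrist_force: [-0.2, -1.1, -2.2]
width: 0.124
```

```bash
python3 - <<'E'
from h import *; from cell import bot
f=bot.grab_frame("scene");cv2.imwrite("pics/s16.png",cv2.resize(f["pixels"][60:260,180:430],None,fx=3,fy=3))
s=bot.observe();print(s["t"],s["tcp_pos"],s["q"].round(2),s["width"],s["wrist_force"])
t=np.array([.4908,.3001,.15+.046])
rel(s,t,None,"tray")
E
```

```text
22.45 [ 0.54945285 -0.0374198   0.23458602] [-0.27 -0.01  1.78 -0.    1.37 -1.74] 0.12394377746024654 [0.63198679 0.18879797 0.31875013]
tray turn [0. 0. 0.] shift [ 38.1  92.2 330. ]
```

View pics/s16.png

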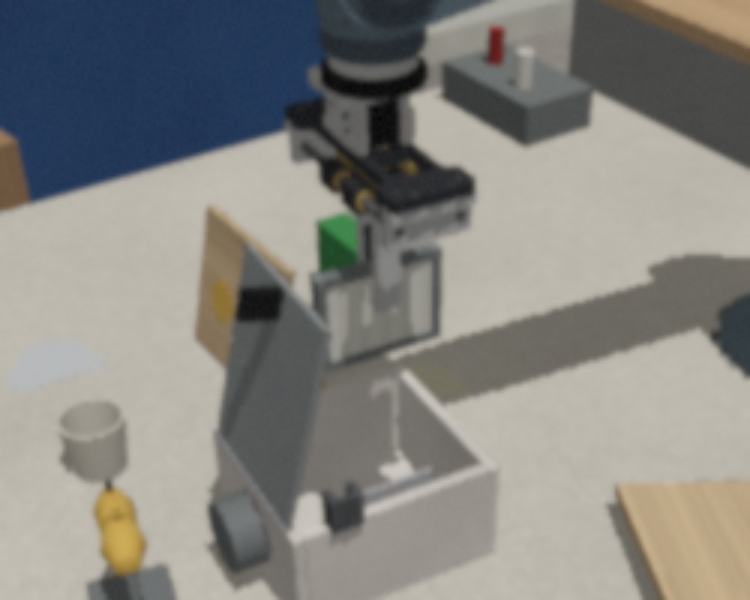

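Filter is out (crop: lower edge at (380,350), above the box). Moving to the tray.

Emit:
{"op": "carry_out", "data": {
  "commands": [0,0,0,0,4,12,0,0,0,0,0,12,42,0,0,0,0,0,23,80,0,0,0,0,0,34,120,0,0,0,0,4,45,160,0,0,0,0,10,56,200,0,0,0,0,18,67,240,0,0,0,0,26,77,275,0,0,0,0,33,85,305,0,0,0,0,37,90,322,0]
}}

```text
t: 23.7
tcp_pos: [0.4893, 0.2936, 0.1925]
eef_rot: [-1.134, 1.261, 1.14]
wrist_force: [0.4, 0.4, -0.4]
width: 0.126
```

Emit:
{"op": "carry_out", "data": {
  "commands": [0,0,0,1,2,6,0,0,0,0,1,2,8,0,0,0,0,1,2,8,0,0,0,0,1,2,8,0,0,0,0,1,2,8,0,0,0,0,1,2,8,0,0,0,0,1,2,8,0,0,0,0,1,2,8,0,0,0,0,1,2,8,0,0,0,0,1,2,8,0]
}}

```text
t: 24.95
tcp_pos: [0.4899, 0.3004, 0.1933]
eef_rot: [-1.134, 1.258, 1.137]
wrist_force: [1.2, 0.2, -0.7]
width: 0.127
```

```bash
python3 - <<'E'
from h import *; from cell import bot
f=bot.grab_frame("scene");cv2.imwrite("pics/s17.png",f["pixels"])
t=bot.grab_frame("top");cv2.imwrite("pics/t17.png",t["pixels"])
s=bot.observe();print(s["t"],s["tcp_pos"],s["q"].round(2),s["qvel"].round(3),s["width"],s["wrist_force"])
P=cloud(f)
M=(abs(P[...,0]-.49)<.075)&(abs(P[...,1]-.30)<.03)&(P[...,2]>.10)&(P[...,2]<.19)
Q=P[M];print(len(Q),Q.min(0),Q.max(0));c=Q.mean(0)
q=Q[np.argsort(Q[:,2])];n=np.linalg.svd(Q-c)[2][2];print("face normal",n,"tilt",np.arcsin(abs(n[2])))
d=P-E0;ex=d@EX;ey=d@EY
n=(ex>.03)&(ex<.10)&(abs(ey)<.065)&(P[...,2]>.12)&(P[...,2]<.26)
Q=np.stack([ex[n],P[...,2][n]],1);c=Q.mean(0);v=np.linalg.svd(Q-c)[2][0];print("flap",n.sum(),np.degrees(np.arctan2(abs(v[1]),-v[0]*np.sign(v[1]))))
M=(P[...,0]>.526)&(P[...,0]<.57)&(P[...,1]<-.23)&(P[...,1]>-.41)&(P[...,2]>.02)&(P[...,2]<.15)
Q=P[M];c=np.median(Q,0);Q=Q[np.linalg.norm(Q-c,axis=1)<.06];c=Q.mean(0);n=np.linalg.svd(Q-c)[2][2];n*=np.sign(n[0]);print("board tilt",len(Q),np.arcsin(n[2]))
T=cloud(t)
for k,(a,b,cc,dd) in dict(lure=(308,78,365,128),bottle=(225,105,250,132),cup=(400,110,432,140)).items():
    Q=T[b:dd,a:cc].reshape(-1,3);Q=Q[Q[:,2]>0.012];print(k,len(Q),rect(Q[:,:2]))
E
```

```text
25.05 [0.48987726 0.30041257 0.19326032] [ 0.35  0.08  1.76  0.    1.3  -1.12] [-0.001  0.002  0.001 -0.    -0.    -0.   ] 0.12218992444409375 [ 0.24012477  0.09734048 -0.81268952]
635 [0.43589924 0.28983942 0.14593369] [0.54770265 0.3152199  0.18998172]
face normal [-0.12045643 -0.99206867 -0.03591665] tilt 0.03592437399699789
flap 1323 76.70354174547658
board tilt 400 0.21870355129444133
lure 648 (array([749.7, -55.8]), array([179.4, 111.7]), 26.14)
bottle 329 (array([724. , 213.9]), array([39.5, 43. ]), 27.03)
cup 367 (array([ 729.1, -258.5]), array([61.7, 61.9]), 16.52)
```

View pics/s17.png

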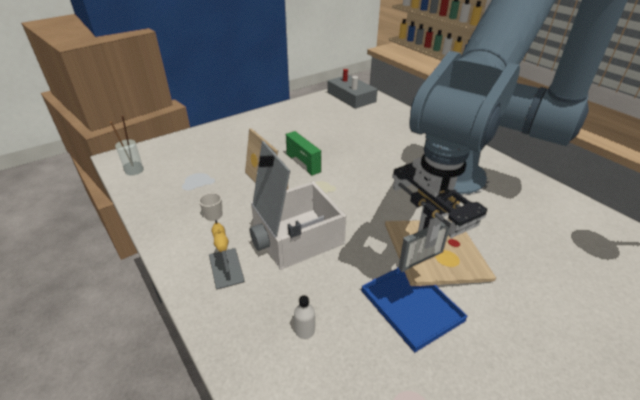

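View pics/t17.png

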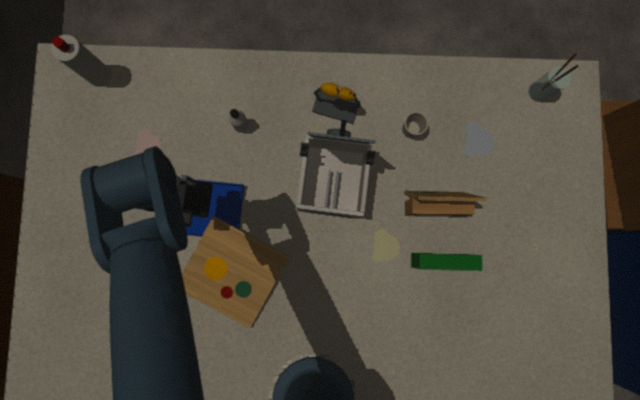

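Final view: the filter hangs upright over the tray at scene (425,243). The flap is open at (270,190), the board leans at (260,155), and lure stand, bottle and cup sit where they were at top (337,100), (237,118) and (415,125). Handing in.

```bash
python3 -c "
from cell import bot
print(bot.job_done())"
```

```text
the job is handed in; nothing more can be done
None
```

I carried out the whole job and handed it in at about t = 25 s; no verdict was reported. The board leans against the wooden rest, the flap stands open, and the filter plate is held over the tray.

| Check | Last reading |
|---|---|
| Board tilt | 0.219 rad, unchanged since release, with the gripper clear of it |
| Flap angle | 76.7° (1.34 rad) |
| Filter position | within about 2 mm of the tray centre |
| Filter underside | about 147 mm above the bench |
| Filter tilt | 0.036 rad |
| Arm | still, gripping at 11.5 mm width |
| Bottle and cup | unmoved to within 1 mm |

- **Lure stand:** the final automatic measurement is not valid, because the opened flap fell inside its measuring window. In the pictures the stand is in the same place as at the start.
- **Decoy board:** the large lookalike board tipped over between about t = 2.7 s and t = 10.5 s, probably nudged by the upper arm. It lies flat with one corner at the tray's rim, about 10 cm below the filter plate. I did not intend this, and I have no reading of the force involved.

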